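Find the clear slot of the tile rack with a gauge blade

TASK

Two of the three slots in the wooden test-tile rack are choked with hard scale deep inside, where it cannot be seen. Take the wooden-handled gauge blade out of its parking block, try it in the rack's slots until you find the one that takes the blade right down to its shoulder, and leave it standing there, fully home and let go. Leave the two pots and the wooden rib beside the work where they are.

Things in the scene. Friction and masses are not known exactly. Their poses are not given: they have to be found in the camera images.
- rack: test-tile rack, fixed: light wood block 130 (x) x 84 (y) mm on a base board 146 x 100 x 8 mm, top face 60 mm above the table. Origin at the centre of its underside, z up. Three like slots cut down from its top, 40 mm apart along its x, each long along its y. One, unknown beforehand, is clear and takes the gauge to its shoulder; two are choked deep inside
- slot_1 (a point): centre of the mouth of the first (rack x = -40 mm) slot, in the rack's top face 60 mm above the table; axes as the rack's. 7 mm wide (x), 48 mm long (y), 48 mm deep, 1.5 mm bevel round the mouth. If choked, scale narrows it to 2 mm from 20-26 mm below the mouth on down: the blade stops hard with its shoulder 18-24 mm above the rack
- slot_2 (a point): centre of the mouth of the middle slot, in the rack's top face 60 mm above the table; axes as the rack's. 7 mm wide (x), 48 mm long (y), 48 mm deep, 1.5 mm bevel round the mouth. If choked, scale narrows it to 2 mm from 20-26 mm below the mouth on down: the blade stops hard with its shoulder 18-24 mm above the rack
- slot_3 (a point): centre of the mouth of the third (rack x = +40 mm) slot, in the rack's top face 60 mm above the table; axes as the rack's. 7 mm wide (x), 48 mm long (y), 48 mm deep, 1.5 mm bevel round the mouth. If choked, scale narrows it to 2 mm from 20-26 mm below the mouth on down: the blade stops hard with its shoulder 18-24 mm above the rack
- park: parking block of the gauge, fixed: darker wood, 50 (x) x 84 (y) mm on a base board 70 x 100 x 8 mm, top 60 mm above the table, one slot 7.5 x 48 mm (long along its y), 48 mm deep, where the gauge stands at the start with its shoulder on the block's top. Origin at the centre of its underside, z up
- gauge_grip (a point): centre of the gauge's wooden handle, 42 mm above the underside of the shoulder bar. Handle 16 mm thick (x: grip it across these faces), 40 mm wide (y), from 12 to 71 mm above that underside. Axes: z up along the handle, x across the thickness, y across the width. Loose, 0.08 to 0.17 kg, 115 mm long in all; a half turn about z makes no difference
- gauge_shoulder (a point): middle of the underside of the gauge's shoulder bar (16 x 66 x 12 mm), which meets the rack's top when the blade is fully home. Below it the flat steel blade: 5 mm thick (x), 44 mm wide (y), 44 mm long, its last 4 mm stepped down to 3 x 40 mm. Axes as gauge_grip
- grey_pot_mid (a point): bystander: grey-brown upright pinch pot, 59 mm across, 58 mm tall; point half-way up its axis
- low_pot_mid (a point): bystander: terracotta low pinch pot, 68 mm across, 42 mm tall; point half-way up its axis
- rib_mid (a point): bystander: half-moon wooden rib lying flat, 40 x 89 x 8 mm; point at its centre
There are look-alikes about, which are no part of the job. What is shaped like the part that bears gauge_grip but green is not meant.

How it is judged:
By the outcome, as a careful person would: the job done as asked, in the order asked, and still so for the second after the job is handed in, with the robot touching nothing.
It also fails if it takes over 51 s, if anything falls off the work surface, if the arm or the gripper's body presses on something with over 40 N, if the wrist force passes 120 N, or if a joint passes its speed limit or range.

ROBOT

A 6-joint arm with a two-finger parallel gripper is mounted at the origin on a cart in front of the work surface, level with it; the furniture and walls round the work are solid. World frame = base frame: x ahead of the robot, y to its left, z up, the work surface at z = 0. Lengths are in mm, angles in rad, forces in N, time in s.
With the tool pointing down it reaches from about 325 to 875 mm from the base axis. Payload 4.4 kg.
Tool frame: the origin (TCP) lies on the centre line of the jaws, within the pads' length; the fingertips stand ahead of it and the grasp point (between the pads) lies 6 mm ahead of it (ctrl.tcp_to_tips is the z of the fingertips in the tool frame, in mm); z points along the fingers, y is the line along which they close (so a half turn about z gives the same grasp; the last joint's range is limited). The gripper opens to 85 mm and grips with 20 to 120 N. Pads are 22 mm wide; open, the fingers measure 114 mm over their backs; the gripper's body (76 mm by 85 mm) begins 54 mm behind the grasp point. The pads swing forward as they close: fully open they stand 13 mm farther back than shut.
Start: joints at [1.101, 0.207, 1.542, -0, 1.393, -0.15], TCP at [180.23, 546.026, 256.282] pointing down, gripper open.
Joint ranges: [-2.73, 2.73], [-0.86, 2.22], [0.23, 2.46], [-1.11, 4.25], [0.08, 2.63], [-2.82, 2.82]. Speed limits (rad/s): [2.79, 2.79, 3.14, 3.14, 3.14, 3.14].

INTERFACE

Orientations are given as a 3x3 rotation matrix whose columns are the frame's x, y, z axes.
In Python, from plant import ctrl, sensors, optics gives the robot as it stands. Calls block until the motion is done:
- ctrl.move_ptp(position, orientation): joint-space move of the TCP to a pose.
- ctrl.move_l(position, rot=None, vel=150, threshold=None): straight line of the TCP; rot=None keeps the orientation; vel is the mean speed in mm/s. With threshold (N) it stops when the force on the tool has changed by that much, and returns True; else False.
- ctrl.set_joints(angles): joint-space move.
- ctrl.gripper_to(opening, force=None): finger opening in mm; force is the grip in N (None keeps the last); returns when the fingers have stopped.
- ctrl.hold(seconds).
- ctrl.solve_ik(position, orientation): joint angles nearest the present ones, or None.
- sensors.read_state(): the state.
- optics.grab_frame(name): name is "scene" or "top" or "wrist"; returns (picture, depth): 480x640x3 uint8, red, green, blue; 480x640 float32, mm along the optical axis (not along the pixel's ray), 0 where there is no reading.
- optics.camera_params(name): a dict with "mtx" (3x3 intrinsics, pixels), "R" (3x3) and "t" (3): a world point X has camera coordinates R X + t; the wrist camera has in their place "T_tool_cam" (4x4, takes a point from camera to tool coordinates, whose origin is the TCP and whose axes are the flange's). Camera axes: x right, y down, z forward; pixel columns grow to the right and rows downward; lengths in mm; the calibration is good to about 2 mm. The wrist camera is an equidistant fisheye: a pixel r from the principal point sees the ray r / f radians off the axis. A picture is of the moment at which its call begins: read the wrist's pose just before it. camera_params takes no time and is no camera call.
A pose or a line that the arm cannot do raises ctrl.MotionError and nothing moves.
- ctrl.finish_job(): hands the job in; it is judged then, once.
The state is a dict: "t": time; "q": joint angles; "qvel": joint speeds; "tau": joint torques, N m; "eef_pos": TCP position; "eef_rot": TCP orientation; "force": force on the tool from outside, world axes, zero at the start; "wrist_torque": the same for the moment, N m; "grip_width": finger opening in mm; "grasp_force": force on a finger pad.
Only numpy, scipy, OpenCV 4.12 (cv2) and the standard library are available. Lean on these libraries where they do the work, as an engineer would, in place of code of your own. Each camera call takes 0.05 s, during which the arm holds its last target. There are 200 camera calls.

## Working session

There is one attempt and no reset: what is moved stays moved. The work goes in short steps, each a Python script; the robot and the scene stay as the last script left them, time stands still between calls to the robot, and variables do not carry over. Pictures are saved under pics/ and viewed, at most 10 in all, crops included, and the job is handed in when it is done.

```bash
mkdir -p pics; ls; python3 - <<'E'
from plant import ctrl,sensors,optics
import cv2,numpy as np
for n in("top","scene"):
    p,d=optics.grab_frame(n); cv2.imwrite(f"pics/{n}.png",p[:,:,::-1]); np.savez(f"{n}.npz",p=p,d=d)
    c=optics.camera_params(n); print(n,c)
print(optics.camera_params("wrist")); s=sensors.read_state(); print(s["t"],s["eef_rot"],ctrl.tcp_to_tips)
E
```

```text
pics
top {'mtx': array([[523.77408799,   0.        , 324.27581311],
       [  0.        , 523.77408799, 246.10955659],
       [  0.        ,   0.        ,   1.        ]]), 'R': array([[-9.47909530e-02, -9.95497199e-01, -4.97244951e-05],
       [-9.73390567e-01,  9.26964337e-02, -2.09566637e-01],
       [ 2.08627610e-01, -1.98166199e-02, -9.77794366e-01]]), 't': array([ 242.44988134,  606.96715673, 1247.93831376])}
scene {'mtx': array([[611.35100225,   0.        , 322.15991136],
       [  0.        , 611.35100225, 232.35398932],
       [  0.        ,   0.        ,   1.        ]]), 'R': array([[ 0.67844889, -0.73449681,  0.01488411],
       [-0.31962801, -0.31335882, -0.89422826],
       [ 0.66147187,  0.6019308 , -0.4473637 ]]), 't': array([-248.97829604,  336.35607494, 1071.66846434])}
{'mtx': array([[371.64829954,   0.        , 315.27213487],
       [  0.        , 371.64829954, 242.85160073],
       [  0.        ,   0.        ,   1.        ]]), 'T_tool_cam': array([[ 3.17345394e-04, -9.52241356e-01, -3.05346197e-01,
         7.73775862e+01],
       [ 9.99999937e-01,  3.51678681e-04, -5.74351671e-05,
        -3.13354977e-03],
       [ 1.62075889e-04, -3.05346159e-01,  9.52241407e-01,
        -1.17301260e+02],
       [ 0.00000000e+00,  0.00000000e+00,  0.00000000e+00,
         1.00000000e+00]])}
0.1 [[-9.49617349e-01  3.13410271e-01 -9.44598335e-04]
 [ 3.13411549e-01  9.49615503e-01 -1.89663578e-03]
 [ 3.02580088e-04 -2.09712627e-03 -9.99997755e-01]] 25.0
```

View pics/top.png

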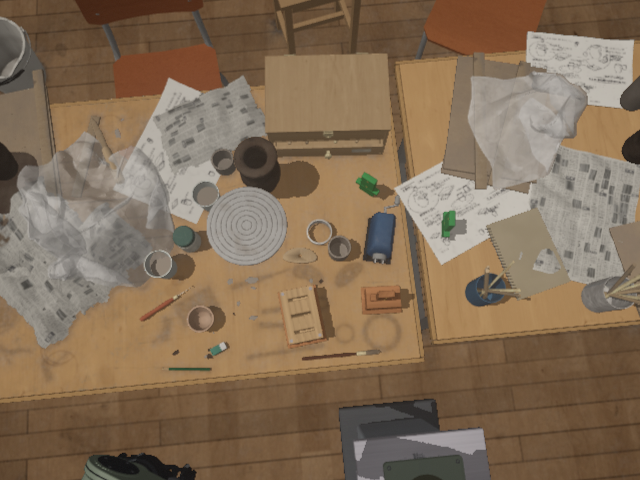

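View pics/scene.png

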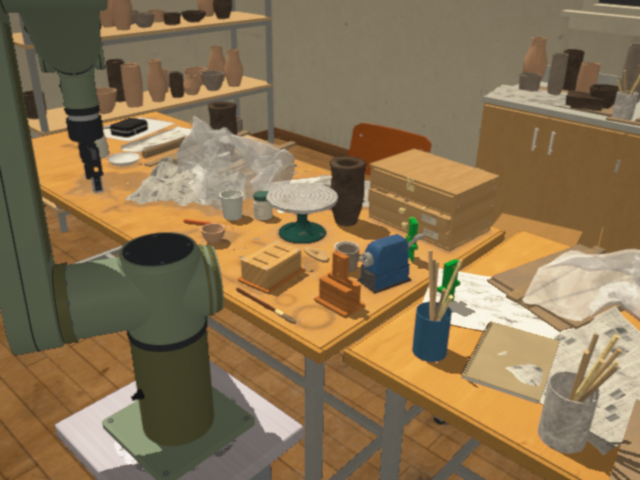

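The rack is at (303,316) in the top view. The orange-brown gauge stands in its parking block at (382,298). The green look-alikes at (368,184) and (448,223) are not meant, because the gauge has a wooden handle. I'll confirm in one crop and measure.

```bash
cat > h.py <<'E'
import numpy as np,cv2
from plant import ctrl,sensors,optics
def cloud(p,d,c):
    v,u=np.mgrid[:480,:640]; K=c["mtx"]
    P=np.stack([(u-K[0,2])/K[0,0]*d,(v-K[1,2])/K[1,1]*d,d],-1)
    return (P-c["t"])@c["R"]
def rect(pts):
    r=cv2.minAreaRect(pts.astype(np.float32)); return r
E
python3 - <<'E'
from h import *
f=np.load("top.npz"); p,d=f["p"],f["d"]; W=cloud(p,d,optics.camera_params("top"))
cv2.imwrite("pics/crop.png",cv2.resize(p[200:370,260:430,::-1],None,fx=3.5,fy=3.5,interpolation=cv2.INTER_CUBIC))
for n,(r0,r1,c0,c1),(z0,z1) in [("rack",(280,355,270,335),(54,66)),("park",(275,325,350,410),(54,66)),("handle",(275,325,350,410),(110,140)),("blue",(200,275,355,405),(30,300)),("greypot",(230,265,325,355),(40,70)),("pot2",(215,247,303,336),(25,100)),("low",(300,335,183,218),(30,60))]:
    w=W[r0:r1,c0:c1].reshape(-1,3); w=w[(w[:,2]>z0)&(w[:,2]<z1)]
    if len(w)>4: print(n,len(w),"zmed",np.median(w[:,2]).round(1),w[:,2].max(),rect(w[:,:2]))
E
```

```text
rack 1639 zmed 59.9 65.93103154978162 ((463.82379150390625, 257.259765625), (130.74974060058594, 84.1652603149414), 6.300701141357422)
park 469 zmed 60.0 65.96281554759734 ((485.5154724121094, 51.64028549194336), (84.4083023071289, 50.897891998291016), 87.67680358886719)
handle 135 zmed 129.9 137.72633112885126 ((485.47686767578125, 53.19858932495117), (37.9078254699707, 15.879087448120117), 85.47562408447266)
blue 1257 zmed 108.7 123.14335308866825 ((644.596923828125, 37.80747985839844), (63.05112075805664, 157.05946350097656), 77.20707702636719)
greypot 201 zmed 56.2 65.41473696800873 ((623.1284790039062, 145.7902374267578), (58.31031036376953, 58.90737533569336), 82.05557250976562)
pot2 118 zmed 28.7 63.65358113879912 ((670.949951171875, 186.210693359375), (80.39594268798828, 64.26104736328125), 60.85089111328125)
low 232 zmed 39.7 49.77492953643123 ((477.8343811035156, 506.9784851074219), (65.64966583251953, 64.66878509521484), 86.82685089111328)
```

View pics/crop.png

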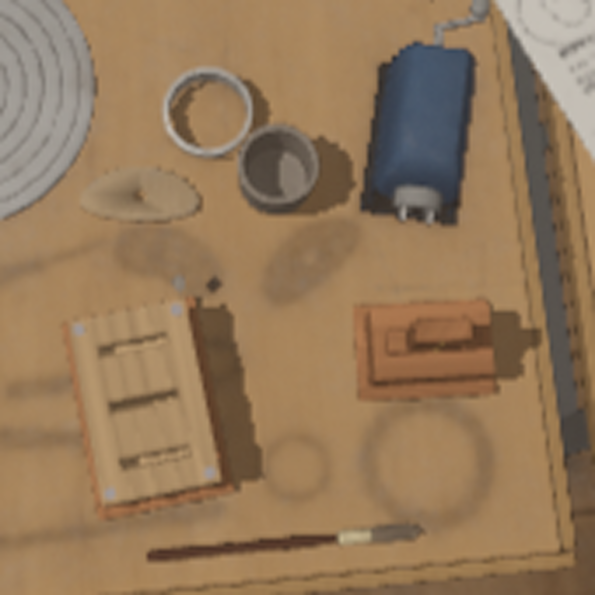

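The crop shows the tan, red-brown gauge standing in the darker parking block at crop (440,335), and the rack with three slots at crop (132,345), (143,400), (155,458). This gauge isn't green, so it's the right one. Next I'll take close wrist views of the rack and then the park.

```bash
cat >> h.py <<'E'
def R(yaw,s=1):  # tool y = s*(cos,sin), z down
    y=s*np.array([np.cos(yaw),np.sin(yaw),0]); z=np.array([0,0,-1.]); return np.stack([np.cross(y,z),y,z],1)
def wrist(name):
    s=sensors.read_state(); p,d=optics.grab_frame("wrist"); c=optics.camera_params("wrist"); K=c["mtx"]; T=c["T_tool_cam"]
    v,u=np.mgrid[:480,:640]; a=(u-K[0,2])/K[0,0]; b=(v-K[1,2])/K[1,1]; th=np.hypot(a,b)+1e-9
    P=np.stack([np.tan(th)*a/th*d,np.tan(th)*b/th*d,d],-1)
    W=(P@T[:3,:3].T+T[:3,3])@s["eef_rot"].T+s["eef_pos"]
    cv2.imwrite(f"pics/{name}.png",p[:,:,::-1]); np.savez(name+".npz",p=p,d=d,W=W); return p,d,W
E
python3 - <<'E'
from h import *
r=np.radians
for s in(1,-1):
    print(s,[ctrl.solve_ik(p,R(r(a),s)) for p,a in(([464,257,200],6.3),([485.5,52,108],-2.5))])
s=1 if all(ctrl.solve_ik(p,R(r(a),1)) is not None for p,a in(([464,257,200],6.3),([485.5,52,108],-2.5))) else -1
ctrl.gripper_to(50)
ctrl.move_ptp([464,257,200],R(r(6.3),s)); ctrl.hold(.3); wrist("wr")
ctrl.move_ptp([485.5,52,210],R(r(-2.5),s)); ctrl.hold(.3); wrist("wp")
print(s,sensors.read_state()["t"])
a=cv2.imread("pics/wr.png");b=cv2.imread("pics/wp.png"); cv2.imwrite("pics/both.png",cv2.resize(np.vstack([a[90:390],b[90:390]]),None,fx=1,fy=1))
E
```

```text
1 [array([ 3.42579878e-01,  1.66521766e-01,  1.71066401e+00, -4.44089210e-16,
        1.26440688e+00,  2.32624135e-01]), array([-7.07700044e-02,  2.06062234e-01,  1.88259287e+00, -4.44089210e-16,
        1.05293755e+00, -2.71367731e-02])]
-1 [None, None]
1 3.6
```

View pics/both.png

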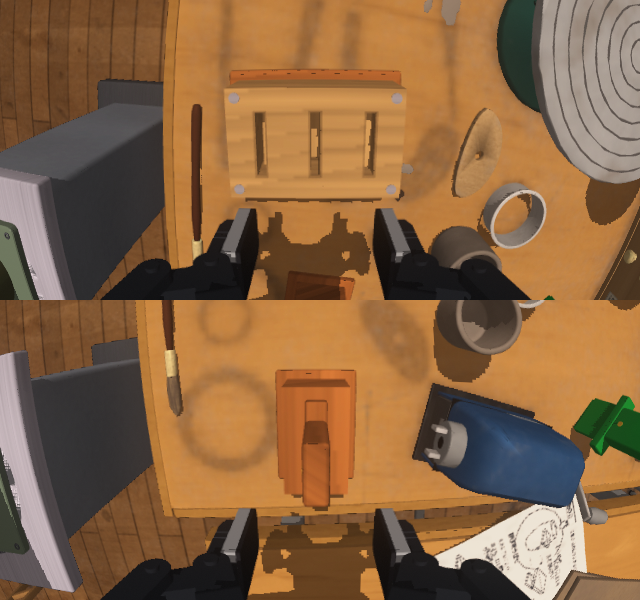

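The wrist view (upper half) shows the rack with slots at columns 262, 315 and 370. The lower half shows the gauge handle at about (315,470) in the park, with the fingers straddling it. Now I'll fit both from depth.

```bash
python3 - <<'E'
from h import *
W=np.load("wr.npz")["W"]
w=W.reshape(-1,3); w=w[(np.hypot(w[:,0]-464,w[:,1]-257)<90)]
t=w[abs(w[:,2]-60)<4]; r=rect(t[:,:2]); print("rack",r,np.median(t[:,2]))
c=np.array(r[0]); a=np.radians(r[2] if r[1][0]>r[1][1] else r[2]-90); ex=np.array([np.cos(a),np.sin(a)]); ey=np.array([-ex[1],ex[0]])
l=np.stack([(w[:,:2]-c)@ex,(w[:,:2]-c)@ey,w[:,2]],1)
i=(abs(l[:,0])<58)&(abs(l[:,1])<35)&(l[:,2]<55)
for x0 in(-40,0,40):
    q=l[i&(abs(l[:,0]-x0)<12)]; print(x0,len(q),q.min(0).round(1),q.max(0).round(1),np.percentile(q[:,2],[5,50]).round(1))
p=np.load("wp.npz"); w=p["W"].reshape(-1,3); w=w[np.hypot(w[:,0]-485,w[:,1]-52)<60]
for n,z0,z1 in(("park",57,63),("shoulder",70,75),("handle",127,135)):
    q=w[(w[:,2]>z0)&(w[:,2]<z1)]; print(n,len(q),np.median(q[:,2]),rect(q[:,:2]))
E
```

```text
rack ((464.2132568359375, 259.1395263671875), (131.1078338623047, 84.51861572265625), 6.267209529876709) 59.70248974360831
-40 557 [-44.3 -25.   19.5] [-37.4  23.2  55. ] [22.6 35.1]
0 620 [ -3.9 -25.   11.6] [ 3.2 20.7 54.9] [12.8 14.4]
40 527 [ 37.3 -25.   36.8] [44.  23.  54.9] [37.6 39.8]
park 4709 59.71628841995579 ((486.11102294921875, 53.2520751953125), (84.9166488647461, 50.229515075683594), 87.68544006347656)
shoulder 418 71.68807316056244 ((487.3874206542969, 79.23890686035156), (15.23541259765625, 14.875895500183105), 87.9605941772461)
handle 1784 130.421523130045 ((486.2451477050781, 54.150691986083984), (39.98326110839844, 15.911795616149902), 87.99130249023438)
```

Depth shows the middle slot open to z≈12, its full depth. The two outer slots floor out at about 35 and 38, so they're choked. I'll grasp the gauge and try the middle slot first.

```bash
python3 - <<'E'
from h import *
r=np.radians; st=sensors.read_state
g=[486.2,54.1]; k=[464.1,259.1]
Rg=R(r(-2.1)); Rk=R(r(6.27))
ctrl.move_l([*g,160],rot=Rg); print(ctrl.move_l([*g,108],vel=80,threshold=15))
ctrl.gripper_to(10,force=60); s=st(); print("grip",s["grip_width"],s["grasp_force"],s["force"].round(1),s["eef_pos"].round(1))
ctrl.move_l([*g,175],vel=80,threshold=25); s=st(); print("lift",s["force"].round(1),s["eef_pos"].round(1),s["grip_width"])
if s["grip_width"]>12:
    ctrl.move_l([*k,175],rot=Rk,vel=120); ctrl.hold(.2); ctrl.move_l([*k,157],vel=60)
    print(ctrl.move_l([*k,108],vel=25,threshold=8)); s=st(); print("in",s["force"].round(1),s["wrist_torque"].round(2),s["eef_pos"].round(1),s["t"])
p,d=optics.grab_frame("scene"); cv2.imwrite("pics/s2.png",cv2.resize(p[200:340,200:420,::-1],None,fx=3,fy=3))
E
```

```text
False
grip 15.365944134018026 58.86937916278839 [ 0.2 -0.1  2.9] [486.7  54.1 108.6]
lift [ 0.1  0.1 -1.8] [485.6  54.1 174.4] 15.703226346311403
False
in [-2.2 -1.1  5.2] [-0.23  0.54 -0.02] [464.2 259.1 108.7] 10.9
```

View pics/s2.png

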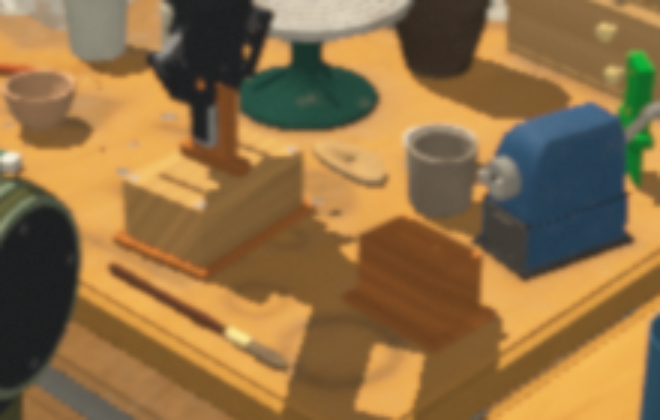

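The blade went down to z=108.7, and the picture shows the shoulder on the rack at about (215,155) in the middle slot. I'll press lightly, release, back off and check the height.

```bash
python3 - <<'E'
from h import *
st=sensors.read_state
k=[464.1,259.1]
print(ctrl.move_l([*k,106],vel=15,threshold=12)); s=st(); print(s["force"].round(1),s["eef_pos"].round(1))
ctrl.gripper_to(50); ctrl.move_l([*k,108],vel=40); ctrl.move_l([*k,215],vel=100); ctrl.hold(.4)
p,d,W=wrist("fin"); w=W.reshape(-1,3); w=w[np.hypot(w[:,0]-464,w[:,1]-259)<60]
for n,z0,z1 in(("rack",55,63),("shoulder",68,78),("handle",120,160)):
    q=w[(w[:,2]>z0)&(w[:,2]<z1)]; print(n,len(q),np.median(q[:,2]) if len(q) else 0,rect(q[:,:2]) if len(q)>4 else 0)
print(st()["t"],st()["force"].round(1))
E
```

```text
True
[-1.2  0.5  3.6] [464.1 259.1 108.7]
rack 11629 59.694724287184556 ((464.0265808105469, 258.8646240234375), (119.78230285644531, 84.9494400024414), 6.316493511199951)
shoulder 462 71.61207527956871 ((462.3507385253906, 283.7797546386719), (15.167651176452637, 15.92914867401123), 5.938406467437744)
handle 1791 130.3626897874515 ((464.5039367675781, 258.955810546875), (16.10059928894043, 39.63487243652344), 6.678354740142822)
13.5 [1.1 0.6 0.3]
```

View pics/fin.png

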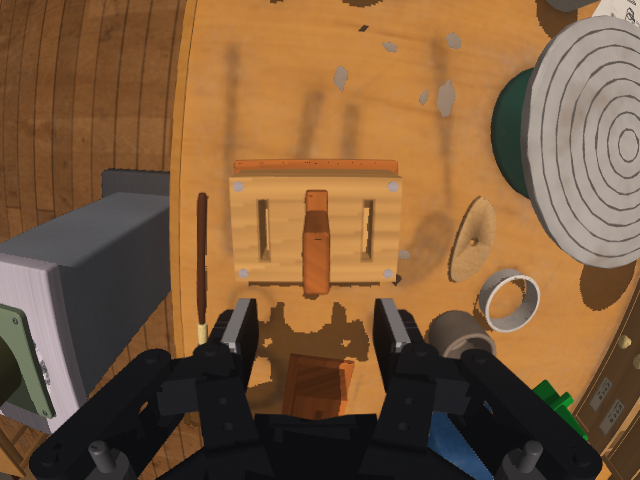

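The final view shows the gauge standing in the middle slot at (316,240) and released. The shoulder top is at 71.6 and the handle top at 130.4, the same heights as when it was parked, so it is fully home.

```bash
python3 -c "
from plant import ctrl
print(ctrl.finish_job())"
```

```text
the job is handed in; nothing more can be done
None
```

The gauge blade is standing in the rack's middle slot, down to its shoulder and released; I tried it only there, since depth readings showed the outer two choked, and handed the job in at about 13.5 s with the pots and rib untouched.

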